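# Fit the amber glass dome to the work lamp

## Robot

A 7-joint arm with a two-finger parallel gripper is mounted at the origin on the work surface. World frame = base frame: x ahead of the robot, y to its left, z up, the work surface at z = 0. Lengths are in m, angles in rad, forces in N, time in s.
With the tool pointing down it reaches from about 0.4 to 0.85 m from the base axis. Payload 10.4 kg.
Tool frame: the origin (TCP) lies at the very end of the fingers, on their centre line; the grasp point (between the pads) lies 19 mm behind it; z points along the fingers, y is the line along which they close (so a half turn about z gives the same grasp; the last joint's range is limited). The gripper opens to 87 mm and grips with 3 to 60 N. Pads are 19 mm wide; open, the fingers measure 117 mm over their backs; the gripper's body (75 mm by 190 mm) begins 51 mm behind the grasp point.
Start: joints at [-1.212, 0.332, -0.065, 1.46, 0.022, 1.35, -0.088], TCP at [0.233, 0.58, 0.223] pointing down, gripper open.
Joint ranges: [-2.6, 2.6], [-0.5, 2.12], [-1.47, 1.34], [0.16, 2.42], [-1.27, 4.41], [0.06, 2.06], [-2.6, 2.6]. Speed limits (rad/s): [2.22, 2.22, 2.79, 2.79, 3.14, 3.14, 3.14].

## Interface

Orientations are given as a unit quaternion [x, y, z, w].
In Python, from bench import r gives the robot as it stands.
- The arm moves only by the shell command python3 -m crank 'ROWS' [FORCE]. ROWS is JSON, a list that holds one entry, the list of rows, each a list of 5 numbers: the shift along the tool's x, y, z in mm, then the turn about the tool's z in degrees, then the opening, from -1 (shut) to 1 (fully open). A call has 1 to 20 rows; each row is the pose to reach, as a shift and turn from the pose commanded when the call began, along the tool's axes at that moment; what a row does not reach only later rows make up. A row lasts 1/10 s, in which the tool goes at most 50 mm and 8.59 degrees, less where a joint would pass 70% of its speed; a pose out of reach is approached as far as the arm can. A call with a gripper value outside its range is refused whole. The fingers move at their own pace and stop on an object; FORCE is the grip in N (left out, the last holds). Time passes only in rows, so rows that repeat a pose let the fingers close. It gives the time, the measured TCP pose, the force, the opening and the grip force at its end, in the units of the state.
- r.read_state(): the state, without advancing time (a new reading comes with each control period).
- r.camera(name): name is "side" or "top" or "wrist"; returns a dict with "image" (420x560x3 uint8, red, green, blue), "vfov" (degrees; the focal length in pixels is half the picture's height over the tangent of half this angle, whatever the lens; pixels are square), "cx", "cy" (the principal point, pixels), "eye" and "attitude" of the camera in the world. Camera axes: x right, y down, z forward; pixel columns grow to the right and rows downward; lengths in m; the calibration is good to about 2 mm. The wrist camera is an equidistant fisheye: a pixel r from the principal point sees the ray r / f radians off the axis. A picture is of the moment at which its call begins. There is no depth.
- r.close_job(): hands the job in; it is judged then, once.
The state is a dict: "time": time; "joint_positions": joint angles; "joint_vel": joint speeds; "joint_torque": joint torques, N m; "ee_pos": TCP position; "eef_rot": TCP orientation; "ft_force": force on the tool from outside, world axes, zero at the start; "torque": the same for the moment, N m; "width": finger opening in m; "grip_force": force on a finger pad.
Only numpy, scipy, OpenCV 4.12 (cv2) and the standard library are available. Lean on these libraries where they do the work, as an engineer would, in place of code of your own. Each camera call takes 0.05 s, during which the arm holds its last target. There are 200 camera calls.

## Task

Fit the amber glass dome over the white LED post of the open lamp so that it stands upright with its rim flat on the gasket inside the grey collar, and let go. The glass is thin: grip it lightly, with no more than 20 N, and lower it softly onto the gasket without dropping, knocking or pressing it. Leave the green and the clear dome standing where they are.

Things in the scene. Friction and masses are not known exactly. Their poses are not given: they have to be found in the camera images.
- dome_amber: The dome to fit, amber (orange-brown) thin glass, 0.15 kg: like an upside-down jar, open below, 87 mm high, 50 mm across and 83 mm deep inside. Straight round wall 56 mm across from 7 to 69 mm up; rim bead below it 62 mm across. Stands on a 4 mm felt mat. Cracks if squeezed clearly over 20 N, or struck or pressed hard on the lamp (40 N), or let go over 8 mm above its seat. Origin: centre of the rim's lower edge; z up.
- dome_green: Bystander: a green glass dome, same shape, size and origin as the amber one, on the same grey 210 mm square mat. The domes' centres are at least 100 mm apart.
- dome_clear: Bystander: a clear, colourless glass dome, same shape, size and origin as the amber one, on the same mat.
- lamp: The open lamp, fixed to the table: a plywood board 140 mm square and 12 mm thick; on it a round black housing 112 mm across whose top, 35 mm above the table, is a flat dark gasket. Round the gasket runs a grey collar, 88 mm across inside, 108 mm outside, 10 mm high. In the middle stands a white and yellow LED post, 20 mm thick, 42 mm high. Origin: centre of the board's underside, z up.
- lamp_seat (a point): Centre of the lamp's gasket surface, at the foot of the LED post, 35 mm above the table; z up. When the dome is seated its origin lies here, with about 12 mm of play sideways.
Mind the look-alikes: they are no part of the job. What is shaped like the dome_amber but purple is not meant.

How it is judged:
By the outcome, as a careful person would: the job done as asked, in the order asked, and still so for the second after the job is handed in, with the robot touching nothing.
It also fails if it takes over 43 s, if anything falls off the work surface, if the arm or the gripper's body presses on something with over 40 N, if the wrist force passes 120 N, or if a joint passes its speed limit or range.

## Working session

There is one attempt and no reset: what is moved stays moved. The work goes in short steps, Python scripts to look and compute and a shell command to move; the robot and the scene stay as the last step left them, time stands still between calls to the robot, and variables do not carry over. Pictures are saved under pics/ and viewed, at most 10 in all, crops included, and the job is handed in when it is done.

```bash
mkdir -p pics; cat > h.py <<'E'
import numpy as np, cv2
from scipy.spatial.transform import Rotation as R
from bench import r
def cam(n):
    c=r.camera(n); c['n']=n
    a=np.array(c['attitude'],float)
    c['R']=a if a.shape==(3,3) else R.from_quat(a).as_matrix()
    c['f']=210/np.tan(np.radians(c['vfov']/2)); return c
def ray(c,u,v):
    x,y=(u-c['cx'])/c['f'],(v-c['cy'])/c['f']
    if c['n']=='wrist':
        t=np.hypot(x,y); d=np.array([x/t*np.sin(t),y/t*np.sin(t),np.cos(t)]) if t>0 else np.array([0,0,1.])
    else: d=np.array([x,y,1.])
    return c['R']@d
def onz(c,u,v,z):
    d=ray(c,u,v); e=np.array(c['eye']); return e+d*(z-e[2])/d[2]
E
python3 - <<'E'
from h import *
s=r.read_state(); print({k:np.round(s[k],3) for k in s})
ims=[]
for n in("top","side"):
    c=cam(n); print(n,c['vfov'],c['cx'],c['cy'],c['eye'],c['attitude'])
    cv2.imwrite(f'pics/{n}0.png',c['image'][:,:,::-1])
E
```

```text
{'time': np.float64(0.0), 'joint_positions': array([-1.212,  0.333, -0.065,  1.461,  0.022,  1.35 , -0.089]), 'joint_vel': array([ 0.001, -0.001, -0.   ,  0.001,  0.   , -0.001,  0.   ]), 'joint_torque': array([-0.0000e+00, -6.2326e+01,  2.4000e-02, -3.8990e+01, -6.1000e-02,
        4.0000e-02,  0.0000e+00]), 'ee_pos': array([0.233, 0.58 , 0.222]), 'eef_rot': array([ 0.19 ,  0.982, -0.001, -0.   ]), 'ft_force': array([ 0.12 , -0.225,  0.076]), 'torque': array([0.004, 0.002, 0.013]), 'grip_force': np.float64(0.0), 'width': np.float64(0.087)}
top 46.984068339141075 276.6693658658006 212.39901656678745 [ 0.3013835  -0.03678072  1.15817252] [ 0.71241599 -0.69664767  0.06669076 -0.0519405 ]
side 48.164976149634725 281.7674662324938 213.6845521557912 [ 0.06834895 -0.52635731  0.73313264] [ 0.87609595 -0.31368151  0.12408725 -0.34447374]
```

View pics/top0.png

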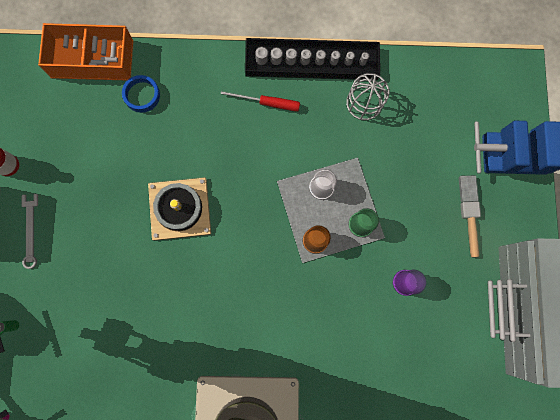

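View pics/side0.png

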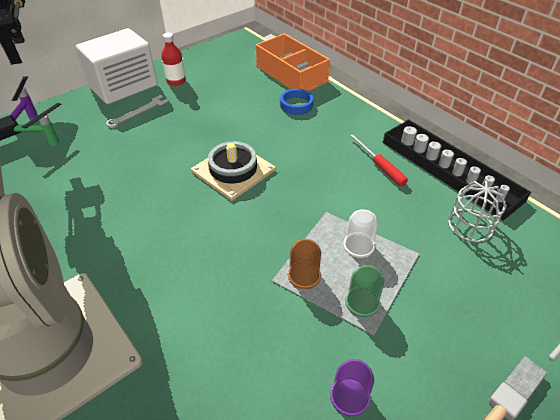

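The pictures show amber at top pixel (317,239) and side (305,263), with green at (363,222), clear at (323,184), purple at (409,282) and the lamp at (178,207).

```bash
python3 - <<'E'
from h import *
T,S=cam("top"),cam("side")
def blob(c,lo,hi,near):
    h=cv2.cvtColor(c['image'],cv2.COLOR_RGB2HSV); m=cv2.inRange(h,lo,hi)
    m=cv2.morphologyEx(m,cv2.MORPH_CLOSE,np.ones((3,3)))
    cs=cv2.findContours(m,0,2)[0]; cs=[k for k in cs if cv2.contourArea(k)>10]
    k=min(cs,key=lambda k:np.hypot(*(np.mean(k[:,0],0)-near)))
    M=cv2.moments(k); return M['m10']/M['m00'],M['m01']/M['m00'],M['m00'],cv2.boundingRect(k)
def tri(a,b):
    d1,d2=ray(T,*a[:2]),ray(S,*b[:2]); e1,e2=map(np.array,(T['eye'],S['eye']))
    t=np.linalg.lstsq(np.c_[d1,-d2],e2-e1,rcond=None)[0]; p,q=e1+t[0]*d1,e2+t[1]*d2
    return (p+q)/2,np.linalg.norm(p-q)
A=((5,130,50),(18,255,255))
for nm,rng,a,b in[("amber",A,(317,239),(305,263)),("green",((62,100,30),(85,255,255)),(363,222),(365,290)),("post",((20,70,90),(32,255,255)),(176,205),(231,150))]:
    x,y=blob(T,*rng,a),blob(S,*rng,b); print(nm,x,y,*tri(x,y))
# amber by side-mid column & top lower/upper circle
print("clear top z.091",onz(T,323,184,.05),"green",onz(T,363,222,.05),"amber",onz(T,317,239,.05))
# dark gasket/housing + collar: all low-saturation pixels near lamp
for c,near,z in((T,(177,207),.045),(S,(232,162),.045)):
    h=cv2.cvtColor(c['image'],cv2.COLOR_RGB2HSV); m=cv2.inRange(h,(0,0,90),(180,70,255)); w=np.zeros_like(m); cv2.circle(w,near,32,255,-1); m&=w
    k=max(cv2.findContours(m,0,1)[0],key=lambda k:cv2.contourArea(cv2.convexHull(k)))
    e=cv2.fitEllipse(cv2.convexHull(k)); print("collar",e,onz(c,*e[0],z), "mm", np.array(e[1])/c['f'])
for n,c in(("t",T),("s",S)):
    pass
a=cv2.resize(T['image'][150:280,140:400],None,fx=3,fy=3,interpolation=2)
cv2.imwrite('pics/c1.png',a[:,:,::-1])
E
```

```text
amber (316.08659217877096, 239.05214152700185, 537.0, (303, 226, 28, 27)) (304.6307975298909, 263.87662593614505, 1268.5, (288, 239, 33, 50)) [ 0.43106709 -0.15174389  0.03973335] 0.0012181303513630927
green (259.59792194865435, 235.11831558585456, 177490.0, (0, 34, 560, 386)) (367.589764868603, 280.1786998616874, 602.5, (347, 265, 36, 46)) [ 0.52361782 -0.10271764 -0.12248334] 0.21734060039374267
post (174.65394402035622, 204.44529262086513, 65.5, (170, 200, 11, 11)) (231.10994152046783, 151.88654970760234, 142.5, (226, 143, 12, 18)) [0.50143798 0.1778951  0.05656587] 0.00020246799954640142
clear top z.091 [ 0.56005825 -0.16578457  0.05      ] green [ 0.47178932 -0.25953292  0.05      ] amber [ 0.42953246 -0.15247205  0.05      ]
collar ((176.21644592285156, 205.6298370361328), (45.369651794433594, 47.05373764038086), 63.52050018310547) [0.50073074 0.17641464 0.045     ] mm [0.09390374 0.09738938]
collar ((232.62562561035156, 166.96279907226562), (52.26673126220703, 62.79918670654297), 92.06963348388672) [0.48158896 0.14538691 0.045     ] mm [0.11124224 0.13365906]
```

View pics/c1.png

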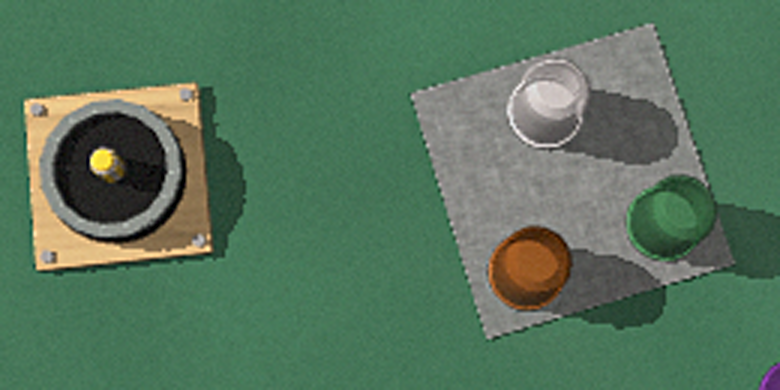

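```bash
python3 -m crank '[[[-315,-283,0,0,1],[-315,-283,0,0,1],[-315,-283,0,0,1],[-315,-283,0,0,1],[-315,-283,0,0,1],[-315,-283,0,0,1],[-315,-283,0,0,1],[-315,-283,0,0,1],[-315,-283,0,0,1],[-457,-605,0,0,1],[-457,-605,0,0,1],[-457,-605,0,0,1],[-457,-605,0,0,1],[-457,-605,0,0,1],[-457,-605,0,0,1],[-457,-605,0,0,1],[-457,-605,0,0,1],[-457,-605,0,0,1],[-457,-605,0,0,1],[-457,-605,0,0,1]]]' 12
python3 - <<'E'
from h import *
s=r.read_state(); print(s['joint_positions'],s['eef_rot'])
c=cam('wrist'); print(c['vfov'],c['cx'],c['cy'],c['eye'])
cv2.imwrite('pics/w1.png',c['image'][:,:,::-1])
h=cv2.cvtColor(c['image'],cv2.COLOR_RGB2HSV); m=cv2.inRange(h,(5,130,50),(18,255,255))
k=max(cv2.findContours(m,0,1)[0],key=cv2.contourArea); print(cv2.contourArea(k),cv2.boundingRect(k))
E
```

```text
time: 2.2
ee_pos: [0.4317, -0.1503, 0.2224]
eef_rot: [0.189, 0.982, 0.0, -0.0]
ft_force: [0.5, -0.5, 0.0]
width: 0.087
grip_force: 0.0
[-0.46335847 -0.09325314  0.67061821  1.91118727  0.05978209  1.30420116
  1.38071303] [ 1.88586587e-01  9.82056554e-01  1.18859045e-04 -9.86043418e-05]
65.70646984690485 274.85155496791145 206.74993132914733 [ 0.36668077 -0.12437984  0.38437609]
2763.0 (246, 157, 56, 65)
```

View pics/w1.png

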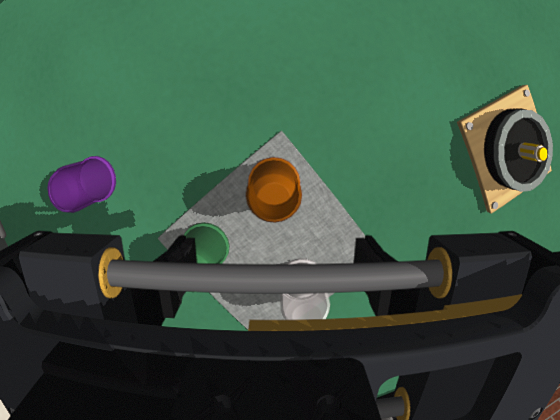

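```bash
python3 - <<'E'
from h import *
s=r.read_state(); c=cam('wrist'); Rt=R.from_quat(s['eef_rot']).as_matrix()
h=cv2.cvtColor(c['image'],cv2.COLOR_RGB2HSV); m=cv2.inRange(h,(5,130,50),(18,255,255))
k=max(cv2.findContours(m,0,1)[0],key=cv2.contourArea)[:,0].astype(float)
# silhouette rays; centre axis: mean over columns (sideways) and edges
x0,x1=k[:,0].min(),k[:,0].max()+1; y0,y1=k[:,1].min(),k[:,1].max()+1
for z in(.004,.05,.075,.09): print(z,onz(c,(x0+x1)/2,(y0+y1)/2,z)[:2])
for z in(.004,.011,.073,.088): print(z,'top edge',onz(c,(x0+x1)/2,y0,z)[:2]*1e3,'bottom edge',onz(c,(x0+x1)/2,y1,z)[:2]*1e3)
p=np.array([.431,-.152,0]); d=Rt.T@(p-s['ee_pos'])*1e3; print(d, 'optical axis',c['R'][:,2])
q=np.array([.501,.177,0]); print(Rt.T@(q-s['ee_pos'])*1e3)
T=cam('top'); hh=cv2.cvtColor(T['image'],cv2.COLOR_RGB2HSV)
E
```

```text
0.004 [ 0.44005919 -0.15478732]
0.05 [ 0.43118514 -0.15112439]
0.075 [ 0.42636229 -0.14913366]
0.09 [ 0.42346858 -0.14793923]
0.004 top edge [ 403.83735995 -140.35708059] bottom edge [ 477.8268062  -169.84086244]
0.011 top edge [ 403.1534964  -140.06521498] bottom edge [ 475.78142836 -169.00645201]
0.073 top edge [ 397.09641924 -137.48011957] bottom edge [ 457.66522456 -161.61595965]
0.088 top edge [ 395.63099735 -136.85469326] bottom edge [ 453.28227203 -159.82793731]
[ 6.12240210e-02 -1.77925958e+00  2.22456018e+02] optical axis [ 0.23777286 -0.09459657 -0.96670345]
[ 56.92532443 329.74369011 222.54496688]
```

```bash
python3 -m crank '[[[0,-1,30,0,1],[0,-1,60,0,1],[0,-1,90,0,1],[0,-1,120,0,1],[0,-1,150,0,1],[0,-1,170,0,1],[0,-1,180,0,1],[0,-1,185,0,1],[0,-1,185,0,1],[0,-1,185,0,1]]]' 12
python3 - <<'E'
from h import *
c=cam('wrist'); d=cam('side')
cv2.imwrite('pics/w2.png',np.vstack([c['image'][100:320],cv2.resize(d['image'][150:350,150:450],(560,373))])[:,:,::-1])
E
```

```text
time: 3.35
ee_pos: [0.4318, -0.1526, 0.0383]
eef_rot: [0.19, 0.982, 0.0, 0.001]
ft_force: [0.4, -0.4, 0.5]
width: 0.0871
grip_force: 0.0
```

View pics/w2.png

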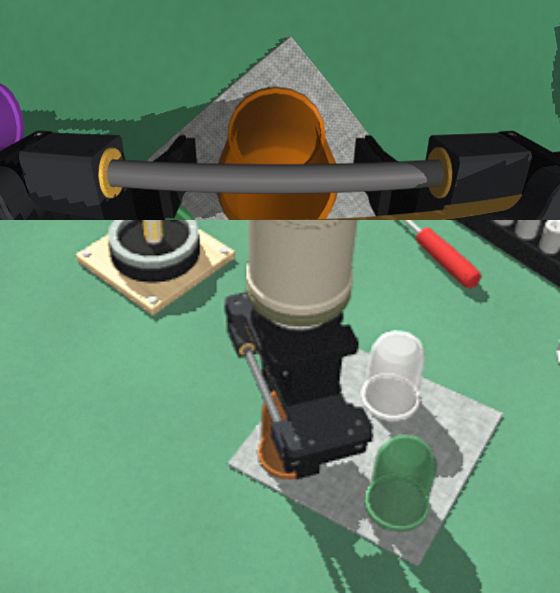

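The dome sits centred between the fingers (wrist column about 276) and both neighbours are clear, so I'm closing now.

```bash
python3 -m crank '[[[0,0,0,0,0.6],[0,0,0,0,0.4],[0,0,0,0,0.3],[0,0,0,0,0.2],[0,0,0,0,0.1],[0,0,0,0,0],[0,0,0,0,-0.2],[0,0,0,0,-0.4],[0,0,0,0,-1],[0,0,0,0,-1],[0,0,0,0,-1]]]' 12
```

```text
time: 4.55
ee_pos: [0.4312, -0.1526, 0.0375]
eef_rot: [0.19, 0.982, 0.0, 0.0]
ft_force: [-0.5, 0.4, 1.0]
width: 0.0573
grip_force: 12.0
```

```bash
python3 -m crank '[[[0,0,-5,0,-1],[0,0,-12,0,-1],[0,0,-25,0,-1],[0,0,-40,0,-1],[0,0,-60,0,-1],[0,0,-80,0,-1],[0,0,-95,0,-1],[0,0,-105,0,-1],[0,0,-110,0,-1],[0,0,-110,0,-1],[0,0,-110,0,-1]]]' 12
python3 - <<'E'
from h import *
s=r.read_state();Rt=R.from_quat(s['eef_rot']).as_matrix()
print(Rt.T@(np.array([.501,.177,0])-s['ee_pos'])*1e3)
d=cam('side');c=cam('wrist')
cv2.imwrite('pics/s3.png',np.vstack([c['image'][100:320],cv2.resize(d['image'][110:310,150:450],(560,373))])[:,:,::-1])
E
```

```text
time: 5.65
ee_pos: [0.4308, -0.1525, 0.1471]
eef_rot: [0.19, 0.982, 0.0, -0.0]
ft_force: [0.1, 0.6, -1.7]
width: 0.0572
grip_force: 12.0
[ 57.57904516 331.97228659 147.0561147 ]
```

View pics/s3.png

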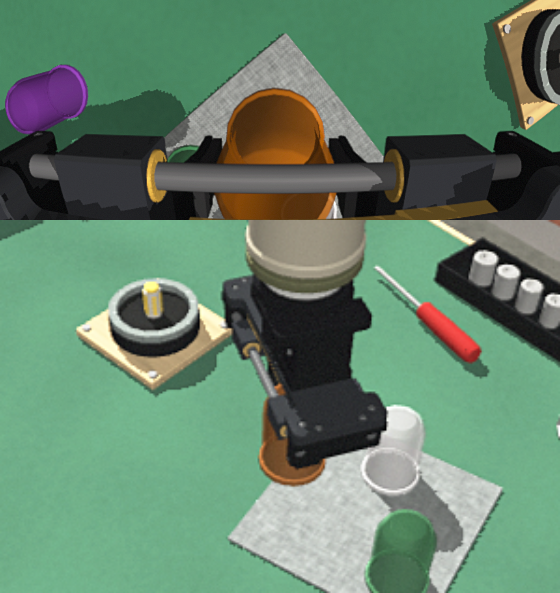

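```bash
python3 -m crank '[[[2,10,0,0,-1],[5,30,0,0,-1],[10,58,0,0,-1],[16,90,0,0,-1],[22,124,0,0,-1],[28,158,0,0,-1],[34,192,0,0,-1],[40,226,0,0,-1],[45,260,0,0,-1],[50,288,0,0,-1],[54,310,0,0,-1],[57,324,0,0,-1],[58,331,0,0,-1],[58,332,0,0,-1],[58,332,0,0,-1],[58,332,0,0,-1],[58,332,0,0,-1]]]' 12
python3 - <<'E'
from h import *
s=r.read_state();Rt=R.from_quat(s['eef_rot']).as_matrix()
print(Rt.T@(np.array([.501,.177,0])-s['ee_pos'])*1e3)
d=cam('side');t=cam('top')
cv2.imwrite('pics/s4.png',np.vstack([cv2.resize(t['image'][150:270,100:280],(450,300)),cv2.resize(d['image'][80:230,130:355],(450,300))])[:,:,::-1])
E
```

```text
time: 7.45
ee_pos: [0.5011, 0.1762, 0.1477]
eef_rot: [0.19, 0.982, 0.0, 0.0]
ft_force: [0.4, -0.2, -1.5]
width: 0.0573
grip_force: 12.0
[  0.40133624   0.65773341 147.67077667]
```

View pics/s4.png

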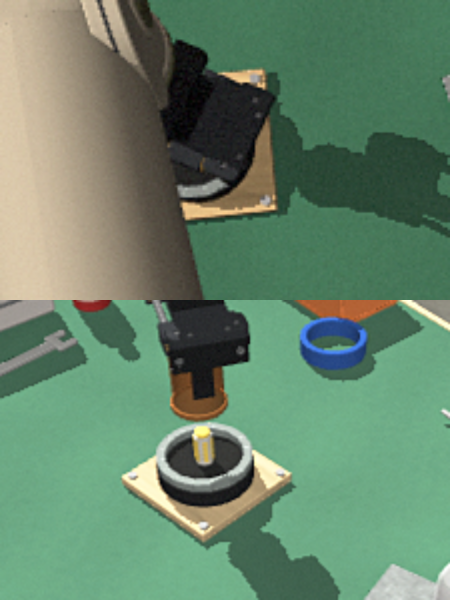

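```bash
python3 -m crank '[[[0,0,5,0,-1],[0,0,12,0,-1],[0,0,20,0,-1],[0,0,28,0,-1],[0,0,36,0,-1],[0,0,44,0,-1],[0,0,52,0,-1],[0,0,59,0,-1],[0,0,65,0,-1],[0,0,69,0,-1],[0,0,72,0,-1],[0,0,74,0,-1],[0,0,75,0,-1],[0,0,75,0,-1],[0,0,75,0,-1]]]' 12
```

```text
time: 9.05
ee_pos: [0.5012, 0.1772, 0.0727]
eef_rot: [0.19, 0.982, 0.0, 0.0]
ft_force: [0.0, 0.6, -1.8]
width: 0.0573
grip_force: 12.0
```

```bash
python3 -m crank '[[[0,0,0.5,0,-1],[0,0,1,0,-1],[0,0,1.5,0,-1],[0,0,2,0,-1],[0,0,2.5,0,-1],[0,0,3,0,-1],[0,0,3,0,-1],[0,0,3,0,-1]]]' 12
python3 - <<'E'
from h import *
d=cam('side');c=cam('wrist')
cv2.imwrite('pics/s5.png',np.vstack([c['image'][60:320],cv2.resize(d['image'][110:220,150:350],(560,308),interpolation=2)])[:,:,::-1])
E
```

```text
time: 9.85
ee_pos: [0.501, 0.1771, 0.0696]
eef_rot: [0.19, 0.982, 0.0, 0.0]
ft_force: [-0.5, 0.3, -1.0]
width: 0.057
grip_force: 12.0
```

View pics/s5.png

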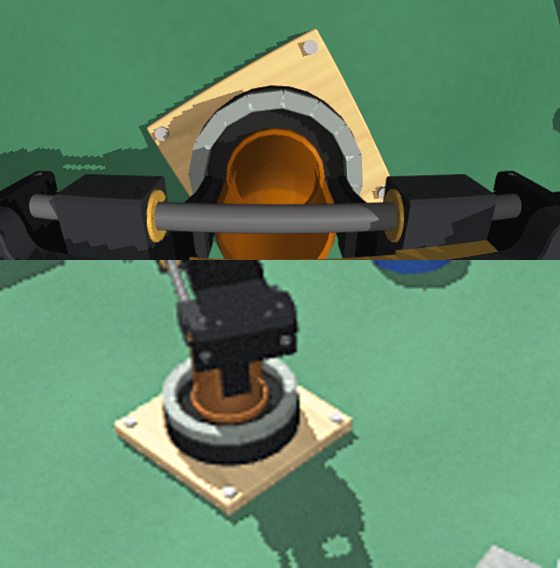

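The dome is inside the collar with a gap all round. I'll feel for contact in small steps.

```bash
python3 -m crank '[[[0,0,0.3,0,-1],[0,0,0.6,0,-1],[0,0,0.9,0,-1],[0,0,0.9,0,-1],[0,0,0.9,0,-1]]]' 12
```

```text
time: 10.45
ee_pos: [0.501, 0.1771, 0.0686]
eef_rot: [0.19, 0.982, 0.0, -0.0]
ft_force: [-0.8, 0.1, -0.3]
width: 0.057
grip_force: 12.0
```

```bash
python3 -m crank '[[[0,0,0.2,0,-1],[0,0,0.5,0,-1],[0,0,0.5,0,-1],[0,0,0.5,0,-1]]]' 12
```

```text
time: 10.85
ee_pos: [0.5011, 0.1771, 0.0685]
eef_rot: [0.19, 0.982, 0.0, 0.0]
ft_force: [-3.2, -0.8, 5.8]
width: 0.0572
grip_force: 12.1
```

Contact at 5.8 N. I'm backing off slightly and opening gently.

```bash
python3 -m crank '[[[0,0,-0.4,0,-1],[0,0,-0.4,0,-1],[0,0,-0.4,0,-1]]]' 4
python3 -m crank '[[[0,0,0,0,0.35],[0,0,0,0,0.45],[0,0,0,0,0.6],[0,0,0,0,0.8],[0,0,0,0,1],[0,0,0,0,1],[0,0,0,0,1],[0,0,0,0,1]]]' 4
```

```text
time: 11.15
ee_pos: [0.5011, 0.1771, 0.0685]
eef_rot: [0.19, 0.982, 0.0, 0.0]
ft_force: [-1.1, -0.8, -0.3]
width: 0.0576
grip_force: 4.0
time: 11.95
ee_pos: [0.501, 0.1771, 0.0686]
eef_rot: [0.19, 0.982, 0.0, 0.0]
ft_force: [-0.3, -0.4, 0.2]
width: 0.0866
grip_force: 0.0
```

```bash
python3 -m crank '[[[0,0,-5,0,1],[0,0,-15,0,1],[0,0,-30,0,1],[0,0,-55,0,1],[0,0,-85,0,1],[0,0,-120,0,1],[0,0,-150,0,1],[0,0,-170,0,1],[-40,-40,-170,0,1],[-40,-80,-170,0,1],[-40,-120,-170,0,1],[-40,-160,-170,0,1],[-40,-200,-170,0,1],[-40,-200,-170,0,1],[-40,-200,-170,0,1]]]' 4
python3 - <<'E'
from h import *
d=cam('side');t=cam('top')
cv2.imwrite('pics/s6.png',np.vstack([cv2.resize(t['image'][150:270,130:400],(630,280)),cv2.resize(d['image'][110:340,150:450],(400,307),interpolation=2)] if 0 else [cv2.resize(t['image'][150:270,130:400],(630,280)),cv2.resize(d['image'][120:250,140:433],(630,280))])[:,:,::-1])
E
```

```text
time: 13.45
ee_pos: [0.4637, -0.0238, 0.2395]
eef_rot: [0.191, 0.982, 0.001, 0.001]
ft_force: [0.5, 0.9, -0.3]
width: 0.0868
grip_force: 0.0
```

View pics/s6.png

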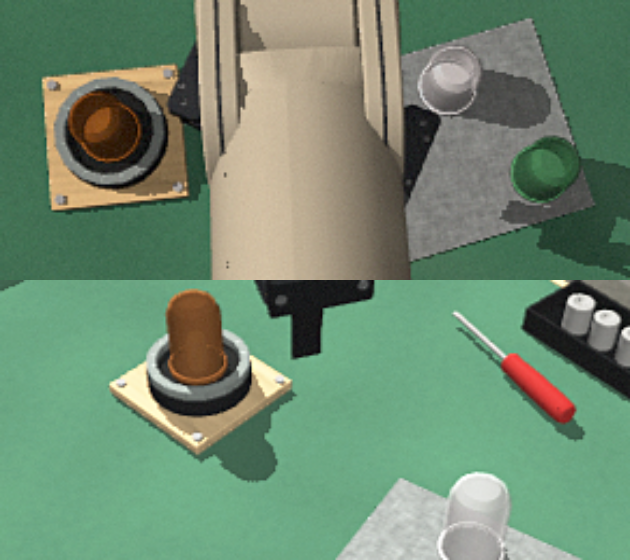

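The amber dome stands upright over the post with its rim inside the collar. The green and clear domes have not moved, and the robot is clear of everything.

```bash
python3 -c "from bench import r; print(r.close_job())"
```

```text
the job is handed in; nothing more can be done
None
```

The amber dome is seated upright over the LED post, rim on the gasket inside the collar, gripped at about 12 N with 5.8 N read at touchdown; it was released, the green and clear domes were left standing, and the job was handed in at about 13.5 s.

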